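Present the next sample in the carousel

ROBOT

A 6-joint arm with a two-finger parallel gripper is mounted at the origin on a cart in front of the work surface, level with it; the furniture and walls round the work are solid. World frame = base frame: x ahead of the robot, y to its left, z up, the work surface at z = 0. Lengths are in mm, angles in rad, forces in N, time in s.
With the tool pointing down it reaches from about 325 to 875 mm from the base axis. Payload 4.4 kg.
Tool frame: the origin (TCP) lies on the centre line of the jaws, within the pads' length; the fingertips stand ahead of it and the grasp point (between the pads) lies 6 mm ahead of it (ctrl.tcp_to_tips is the z of the fingertips in the tool frame, in mm); z points along the fingers, y is the direction in which the jaws open and shut (so a half turn about z gives the same grasp; the last joint's range is limited). The gripper opens to 85 mm and grips with 20 to 120 N. Pads are 22 mm wide; open, the fingers measure 114 mm over their backs; the gripper's body (76 mm by 85 mm) begins 54 mm behind the grasp point. The pads swing forward as they close: fully open they stand 13 mm farther back than shut.
Start: joints at [-1.409, 0.207, 1.542, -0, 1.393, -0.15], TCP at [176.382, -547.281, 256.282] pointing down, gripper open.
Joint ranges: [-2.73, 2.73], [-0.86, 2.22], [0.23, 2.46], [-1.11, 4.25], [0.08, 2.63], [-2.82, 2.82]. Speed limits (rad/s): [2.79, 2.79, 3.14, 3.14, 3.14, 3.14].

INTERFACE

Orientations are given as a 3x3 rotation matrix whose columns are the frame's x, y, z axes.
In Python, from plant import ctrl, sensors, optics gives the robot as it stands. Calls block until the motion is done:
- ctrl.move_ptp(position, orientation): joint-space move of the TCP to a pose.
- ctrl.move_l(position, rot=None, vel=150, threshold=None): straight line of the TCP; rot=None keeps the orientation; vel is the mean speed in mm/s. With threshold (N) it stops when the force on the tool has changed by that much, and returns True; else False.
- ctrl.set_joints(angles): joint-space move.
- ctrl.gripper_to(opening, force=None): finger opening in mm; force is the grip in N (None keeps the last); returns when the fingers have stopped.
- ctrl.hold(seconds).
- ctrl.solve_ik(position, orientation): joint angles nearest the present ones, or None.
- sensors.read_state(): the state.
- optics.grab_frame(name): name is "scene" or "top" or "wrist"; returns (picture, depth): 480x640x3 uint8, red, green, blue; 480x640 float32, mm along the optical axis (not along the pixel's ray), 0 where there is no reading.
- optics.camera_params(name): a dict with "mtx" (3x3 intrinsics, pixels), "R" (3x3) and "t" (3): a world point X has camera coordinates R X + t; the wrist camera has in their place "T_tool_cam" (4x4, takes a point from camera to tool coordinates, whose origin is the TCP and whose axes are the flange's). Camera axes: x right, y down, z forward; pixel columns grow to the right and rows downward; lengths in mm; the calibration is good to about 2 mm. A picture is of the moment at which its call begins: read the wrist's pose just before it. camera_params takes no time and is no camera call.
A pose or a line that the arm cannot do raises ctrl.MotionError and nothing moves.
- ctrl.finish_job(): hands the job in, once; it reports no verdict.
The state is a dict: "t": time; "q": joint angles; "qvel": joint speeds; "tau": joint torques, N m; "eef_pos": TCP position; "eef_rot": TCP orientation; "force": force on the tool from outside, world axes, zero at the start; "wrist_torque": the same for the moment, N m; "grip_width": finger opening in mm.
Only numpy, scipy, OpenCV 4.12 (cv2) and the standard library are available. Lean on these libraries where they do the work, as an engineer would, in place of code of your own. Each camera call takes 0.05 s, during which the arm holds its last target.

TASK

Bring the next sample under the hatch by turning the carousel's bar knob one position (a sixth of a turn) clockwise until it clicks in. Then tug the hatch lid up by its bar to learn whether the catch still has it, before touching the catch: if it is caught, slide the catch's thumb piece fully away from the lid to release it. Raise the lid more than half-way open and finish while holding it up there, leaving the loose things beside the carousel where they are.

Things in the scene. Friction and masses are not known exactly. Their poses are not given: they have to be found in the camera images.
- carousel: fixed sample carousel on the table: grey housing with an aluminium top deck, 178 (x) x 294 (y) mm, deck 70 mm above the table. Origin on the table under it, edges at x = -90 and +88 mm, y = -152 and +142 mm in its own frame; own x points away from the robot, z up. On the deck: the bar knob at (0, -55), the hatch lid left of it (centre at (0, 30)), the catch left of the lid (at (-45, 95))
- turret (a joint): turning of the turret with its bar knob, rad, grows clockwise seen from above. It starts clicked in near 0; positions follow every 1.047 rad (60 degrees), and six pips on the deck mark them (the ends of the bar point at two pips). A sprung detent draws it in within about 0.1 rad of a position and takes about 0.2 Nm to leave; it has little friction in between
- knob_grip (a point): centre of the black bar knob on top of the turret, 128 mm above the table: bar 16 mm thick (own x), 56 mm long (own y), 36 mm high (from 40 to 76 mm above the deck), on the vertical turret axis. Turns with it
- lid (a joint): opening of the hatch lid, rad: 0 shut, 1.3 at its stop. A closer spring and its weight always shut it again if let go
- lid_bar (a point): middle of the lid's lifting bar: round steel bar 10 mm thick along the lid's own y, 58 mm clear between its two posts, its centre 33 mm above the lid's top, 110 mm above the table when shut, 105 mm nearer the robot than the hinge. Axes are the lid's. Raising a free lid here along its arc about the hinge takes 3 to 5 N (the arc leads up and away from the robot, so a straight pull up soon binds); a lid that is caught rises 2 to 4 mm and then stops hard
- lid_hinge (a point): middle of the lid's hinge axis, which runs along own y at the lid's far edge, 74 mm above the table. The front edge lifts as it opens. The lid is 118 mm from hinge to front, 84 mm wide, 6 mm thick
- catch: catch on the deck left of the lid: steel plate 44 x 54 x 4 mm with the thumb piece on it, and below the deck a hidden nose that may or may not be over the lid's hook. Origin on the deck under the thumb piece at its start; own y points away from the lid
- release (a joint): travel of the thumb piece, m: 0 at the start, next to the lid; 0.014 fully away from the lid (catch released for certain). About 2 to 6 N moves it, it stays where it is left, and its place does not tell whether the lid is caught
- release_grip (a point): centre of the upright steel thumb piece: 12 mm thick (own x), 14 mm (own y), top 45 mm above the deck, this point 28 mm above the deck. Slides along own +y
- wedge: loose cream cast block, 66 x 130 x 45 mm, on the table right of the carousel; origin under its middle
- cup: loose pale mixing cup, 79 mm wide, 88 mm high, on the table left of the carousel; origin under its middle
- small_bar: loose small cast bar, 44 x 98 x 16 mm, on the table left of the carousel; origin under its middle

How it is judged:
By the outcome, as a careful person would: the job done as asked, in the order asked, and still so for the second after the job is handed in, while the arm keeps its last pose, push and grip.
It also fails if it takes over 59 s, if anything falls off the work surface, if the arm or the gripper's body presses on something with over 40 N, if the wrist force passes 120 N, or if a joint passes its speed limit or range.

## Working session

There is one attempt and no reset: what is moved stays moved. The work goes in short steps, each a Python script; the robot and the scene stay as the last script left them, time stands still between calls to the robot, and variables do not carry over. Pictures are saved under pics/ and viewed, and the job is handed in when it is done.

```bash
ls; mkdir -p pics
python3 - <<'E'
from plant import ctrl, sensors, optics
import cv2
for n in("scene","top"):
    p,d=optics.grab_frame(n); cv2.imwrite(f"pics/{n}0.png",p[:,:,::-1]); c=optics.camera_params(n); print(n,c)
import numpy as np
print(optics.camera_params("wrist"),ctrl.tcp_to_tips); s=sensors.read_state(); print(s)
E
```

```text
pics
scene {'mtx': array([[465.64117789,   0.        , 320.89070539],
       [  0.        , 465.64117789, 234.8054671 ],
       [  0.        ,   0.        ,   1.        ]]), 'R': array([[-0.7221798 , -0.69170335,  0.00167641],
       [-0.45308934,  0.47121841, -0.75674517],
       [ 0.52265322, -0.54726564, -0.65370783]]), 't': array([354.80203536, 284.04785513, 830.70573237])}
top {'mtx': array([[450.00157562,   0.        , 320.11608408],
       [  0.        , 450.00157562, 243.80779356],
       [  0.        ,   0.        ,   1.        ]]), 'R': array([[-0.00939104, -0.99988535,  0.01187845],
       [-0.98351433,  0.0070907 , -0.18069112],
       [ 0.18058618, -0.01337951, -0.98346816]]), 't': array([ 33.24035306, 504.75252194, 878.38150667])}
{'mtx': array([[405.77816943,   0.        , 315.53082602],
       [  0.        , 405.77816943, 234.01740999],
       [  0.        ,   0.        ,   1.        ]]), 'T_tool_cam': array([[-5.46143777e-04, -9.45479064e-01, -3.25682424e-01,
         8.42003368e+01],
       [ 9.99999591e-01, -2.81547329e-04, -8.59568793e-04,
         7.44350466e-01]
[... 251 characters left out ...]
, -1.39391693e-05,
        1.39349812e+00, -1.50478451e-01]), 'qvel': array([ 0.00078348, -0.00112466, -0.00303303,  0.00041735, -0.00063859,
       -0.00112712]), 'tau': array([-3.46310499e-04, -3.84088576e+01, -2.92548054e+01, -2.84247581e-04,
        4.83501877e-03, -9.25461052e-06]), 'eef_pos': array([ 176.27582259, -546.63690743,  255.19547638]), 'eef_rot': array([[ 9.51788316e-01,  3.06755398e-01, -3.56816077e-04],
       [ 3.06755452e-01, -9.51786032e-01,  2.10745360e-03],
       [ 3.06860210e-04, -2.11530499e-03, -9.99997716e-01]]), 'force': array([ 1.18751991,  0.3599025 , -0.56310228]), 'wrist_torque': array([-0.01870233,  0.03719204, -0.0085051 ]), 'grip_width': 85.37894543390746}
```

View pics/scene0.png

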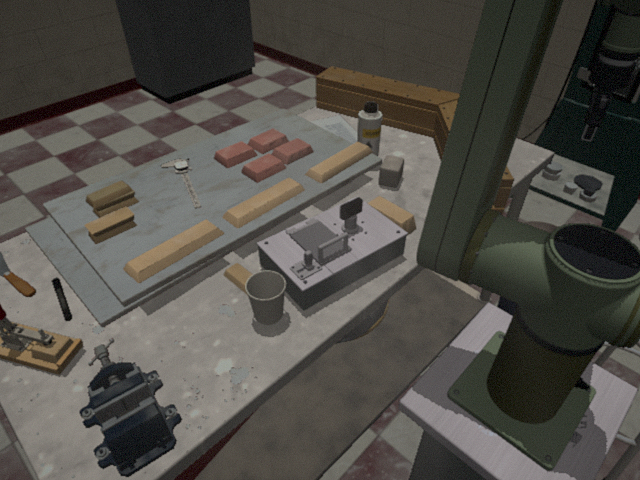

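View pics/top0.png

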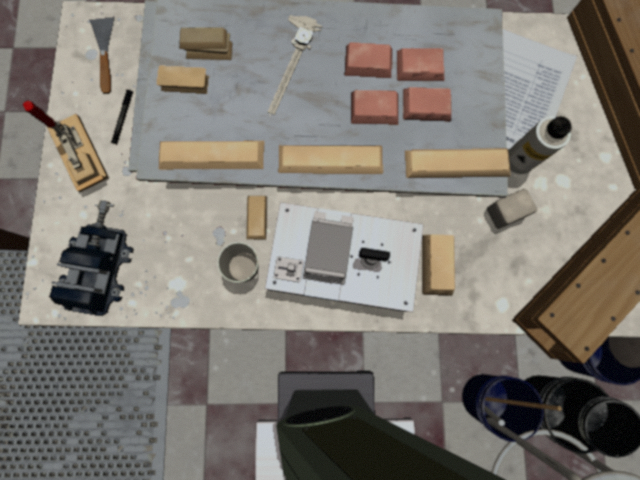

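The top view shows the deck around (344,258), the black knob at (375,254), the lid at (329,249), the catch at (289,267), the cup at (239,264), the small bar at (257,216) and the wedge at (438,264). Next I'll fit the carousel pose from the deck plane.

```bash
cat > h.py <<'E'
from plant import ctrl, sensors, optics
import cv2, numpy as np
def cloud(name,d,st=None):
    c=optics.camera_params(name);K=c["mtx"];v,u=np.mgrid[0:480,0:640]
    P=np.dstack([(u-K[0,2])/K[0,0]*d,(v-K[1,2])/K[1,1]*d,d])
    if name=="wrist":
        T=c["T_tool_cam"];P=P@T[:3,:3].T+T[:3,3]
        return P@st["eef_rot"].T+st["eef_pos"]
    return (P-c["t"])@c["R"]
def proj(name,X,st=None):
    c=optics.camera_params(name)
    if name=="wrist":
        T=c["T_tool_cam"];p=(np.asarray(X)-st["eef_pos"])@st["eef_rot"];p=(p-T[:3,3])@T[:3,:3]
    else: p=np.asarray(X)@c["R"].T+c["t"]
    p=p@c["mtx"].T;return p[...,:2]/p[...,2:]
def st(): return sensors.read_state()
E
python3 - <<'E'
from h import *
p,d=optics.grab_frame("top");W=cloud("top",d)
np.save("top.npy",d)
z=W[...,2]
roi=np.zeros(z.shape,bool);roi[195:325,255:430]=1
m=roi&(z>60)&(d>0)
zz=z[m];print(np.histogram(zz,bins=np.arange(55,140,5)))
deck=roi&(z>62)&(z<160)
n,l,s,c=cv2.connectedComponentsWithStats(deck.astype(np.uint8))
for i in range(1,n):
    if s[i,4]>20: print(i,s[i],W[l==i].mean(0))
k=1+np.argmax(s[1:,4]); 
# border pts only those deck z
md=(l==k)
pts=W[md]; pts=pts[(pts[:,2]<80)]
print(len(pts),np.median(pts[:,2]))
r=cv2.minAreaRect(pts[:,:2].astype(np.float32));print(r,cv2.boxPoints(r))
b=roi&(z>110)
print("high",W[b].mean(0),cv2.minAreaRect(W[b][:,:2].astype(np.float32)),b.sum())
# silhouette of black knob
g=p.max(2);kb=(roi&(g<60)&(z>110));q=np.argwhere(kb);print(q.min(0),q.max(0))
for lab,(x0,y0,x1,y1) in dict(cup=(210,235,265,300),bar=(240,190,272,245),wedge=(418,228,462,300)).items():
    w=W[y0:y1,x0:x1].reshape(-1,3);w=w[(w[:,2]>8)]
    if lab=="wedge": w=w[w[:,2]<60]
    print(lab,cv2.minAreaRect(w[:,:2].astype(np.float32)),w[:,2].max())
E
```

```text
(array([   0,    4, 4619, 5304, 2237,  117,   44,   11,    8,   13,   32,
        210,   68,   16,   15,   10]), array([ 55,  60,  65,  70,  75,  80,  85,  90,  95, 100, 105, 110, 115,
       120, 125, 130, 135]))
1 [  265   202   159   110 12949] [474.57722028 -20.2762694   74.40956346]
2 [255 251   4  22  38] [464.19061898 153.62407523  86.21632097]
12161 70.59625147283872
((477.35888671875, -20.734634399414062), (294.2825622558594, 178.6116180419922), 80.63177490234375) [[ 365.29272 -151.37633]
 [ 541.5221  -180.45052]
 [ 589.42505  109.90706]
 [ 413.19568  138.98125]]
high [439.69185589 -18.11146529 246.35870465] ((446.0855407714844, 9.019607543945312), (118.32862091064453, 191.8883819580078), 41.64030075073242) 697
[249 360] [260 388]
cup ((416.4984436035156, 146.30650329589844), (238.70993041992188, 107.72016906738281), 28.94527244567871) 954.6696987029275
bar ((470.875, 133.87625122070312), (313.2389221191406, 81.09951782226562), 20.342453002929688) 954.6696987029275
wedge ((466.85107421875, -219.94065856933594), (61.17025375366211, 127.71856689453125), 87.62228393554688) 51.74074207573336
```

```bash
cat >> h.py <<'E'
yaw=-0.1635; O=np.array([479.16,-15.96,0.])
def Rz(a): return np.array([[np.cos(a),-np.sin(a),0],[np.sin(a),np.cos(a),0],[0,0,1.]])
def Ry(a): return np.array([[np.cos(a),0,np.sin(a)],[0,1,0],[-np.sin(a),0,np.cos(a)]])
C=Rz(yaw)
def w(x,y,z): return O+C@np.array([x,y,z],float)
D=np.column_stack([[0,1,0],[1,0,0],[0,0,-1.]])   # tool x=own y, tool y=own x, down
D2=D@np.diag([-1,-1,1])
E
python3 - <<'E'
from h import *
for n,B in(("D",D),("D2",D2)):
    for lab,X,R in(("knob",w(0,-55,134),C@B),("knob60",w(0,-55,134),C@Rz(-1.047)@B),("bar",w(-46,30,116),C@B),("catch",w(-45,95,104),C@B),
      ("open.9",w(59-37,30,185),C@B),("open.9t.3",w(59-37,30,185),C@Ry(.3)@B),("open.9t.6",w(59-37,30,185),C@Ry(.6)@B)):
        q=ctrl.solve_ik(X,R);print(n,lab,None if q is None else np.round(q,2))
E
```

```text
D knob [-0.33  0.14  1.9  -0.    1.11 -0.17]
D knob60 [-0.33  0.14  1.9  -0.    1.11  0.88]
D bar [-0.15  0.09  1.99 -0.    1.05  0.01]
D catch [-0.    0.15  1.96 -0.    1.03  0.16]
D open.9 [-0.15  0.13  1.78 -0.    1.23  0.01]
D open.9t.3 [-0.15  0.32  1.58  0.    1.54  0.01]
D open.9t.6 [-0.15  0.51  1.4   0.01  1.83  0.01]
D2 knob None
D2 knob60 [-0.33  0.14  1.9  -0.    1.11 -2.26]
D2 bar None
D2 catch None
D2 open.9 None
D2 open.9t.3 None
D2 open.9t.6 None
```

Run:
```python
from h import *
ctrl.move_ptp(w(-10,-10,320),C@D)
s=st();p,d=optics.grab_frame("wrist");np.savez("w1.npz",p=p,d=d,pos=s["eef_pos"],rot=s["eef_rot"])
v=p[:,:,::-1].copy()
for X in [(0,-55,146),(-46,30,115),(-45,95,115),(59,30,74),(-90,-152,70),(88,-152,70),(-90,142,70),(88,142,70)]:
    a=proj("wrist",w(*X),s);cv2.drawMarker(v,tuple(int(i) for i in np.round(a)),(0,0,255),0,12,1)
cv2.imwrite("pics/w1.png",v);print(s["t"],s["eef_pos"],s["force"])
```

```text
2.3083 [467.72056771 -24.92953432 319.87302799] [ 0.54511695 -0.61812314 -0.25934947]
```

View pics/w1.png

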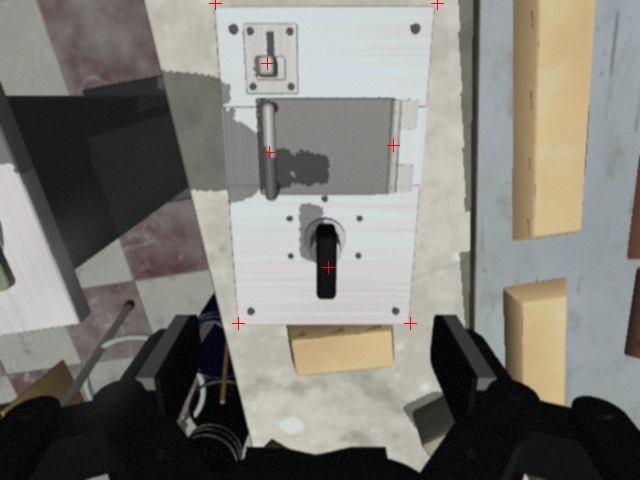

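The projected marks land within about 3 px on the knob (327,266), the lid bar (269,150), the thumb piece (267,63) and the deck corners. I'll refine the knob and lid bar positions from the wrist depth.

Run:
```python
from h import *
f=np.load("w1.npz");s=dict(eef_pos=f["pos"],eef_rot=f["rot"]);W=cloud("wrist",f["d"],s)
Lc=(W-O)@C
def sel(x0,x1,y0,y1,z0,z1,n):
    m=(Lc[...,0]>x0)&(Lc[...,0]<x1)&(Lc[...,1]>y0)&(Lc[...,1]<y1)&(Lc[...,2]>z0)&(Lc[...,2]<z1)
    q=Lc[m];r=cv2.minAreaRect(q[:,:2].astype(np.float32));print(n,len(q),np.round(q.min(0),1),np.round(q.max(0),1),np.median(q[:,2]),np.round(r[0],1),np.round(r[1],1),r[2])
sel(-40,40,-95,-15,140,155,"knob")
sel(-70,-20,-10,70,104,122,"bar")
sel(-65,-25,75,115,104,122,"thumb")
sel(-100,100,-160,150,65,75,"deck")
```

```text
knob 1331 [ -9.2 -84.4 140.1] [  6.7 -28.5 148.9] 146.3605768292643 [ -1.2 -56.4] [55.8 16. ] 89.9164047241211
bar 1210 [-51.4  -9.4 104.6] [-41.3  66.6 117.8] 114.76210735893159 [-46.4  28.6] [10.1 76. ] 0.0020242559257894754
thumb 360 [-52.4  86.  105.9] [-39.9 100.1 117.9] 115.05805429792325 [-46.1  93. ] [12.4 14.1] 0.3444701135158539
deck 44047 [ -91.6 -154.    67.5] [ 86.9 140.3  75. ] 70.94075341337651 [-2.3 -6.9] [178.5 294.2] 0.0866982638835907
```

```bash
sed -i 's/^C=Rz(yaw)/C=Rz(yaw); O=O+C@np.array([-.7,-.8,0])/' h.py
python3 - <<'E'
from h import *
ctrl.move_ptp(w(0,-55,200),C@D)
print(ctrl.move_l(w(0,-55,138),vel=100,threshold=8)); f0=st()["force"]
ctrl.gripper_to(5,40); s=st();print(s["t"],s["grip_width"],s["eef_pos"],w(0,-55,138),s["force"]-f0,s["wrist_torque"])
E
```

```text
False
4.3417 15.692485050617485 [468.59883808 -70.79554646 138.28703209] [469.38662889 -70.90188946 138.        ] [-4.81646591  0.84492807  3.28915847] [0.10033691 0.52081517 0.03805239]
```

Run:
```python
from h import *
ctrl.move_l(w(-0.7,-55.5,138),vel=20); print(st()["force"])
q=np.array(st()["q"]);q0=q[5]
for a in (.2,.4,.6,.8,.95,1.05):
    q[5]=q0+a; ctrl.set_joints(q); s=st();print(a,round(s["q"][5]-q0,3),np.round(s["force"],1),np.round(s["wrist_torque"],2),round(s["grip_width"],1),s["t"])
```

```text
[-2.97391399  2.95976937  5.20551897]
0.2 0.2 [-1.7  0.9  3.6] [ 0.11  0.29 -1.55] 15.6 4.9
0.4 0.394 [-1.1  1.8  3.3] [0.24 0.18 0.04] 15.4 5.2083
0.6 0.594 [-0.8  1.   2.1] [0.12 0.03 0.02] 15.4 5.5167
0.8 0.794 [0.2 1.6 1.4] [ 0.1  -0.02  0.12] 15.6 5.825
0.95 0.945 [-3.8 -1.8  5.8] [-0.35  0.68 -0.06] 15.4 6.0917
1.05 1.044 [-3.6 -0.8  5.2] [-0.28  0.68  0.1 ] 15.6 6.3417
```

Run:
```python
from h import *
ctrl.gripper_to(85); ctrl.move_l(w(0,-55,230),vel=150)
ctrl.move_ptp(w(-10,-10,320),C@D)
s=st();p,d=optics.grab_frame("wrist");cv2.imwrite("pics/w2.png",p[:,:,::-1]);W=cloud("wrist",d,s)
Lc=(W-O)@C
m=(abs(Lc[...,0])<40)&(abs(Lc[...,1]+55)<40)&(Lc[...,2]>140)&(Lc[...,2]<155)
q=Lc[m][:,:2];print(cv2.minAreaRect(q.astype(np.float32)));e,v=np.linalg.eigh(np.cov(q.T));print(v[:,1],np.degrees(np.arctan2(v[0,1],v[1,1])),s["t"])
```

```text
((-0.8569602966308594, -55.50758361816406), (55.83383560180664, 15.684386253356934), 29.906538009643555)
[-0.86729459 -0.49779523] -119.85424026171532 8.6833
```

View pics/w2.png

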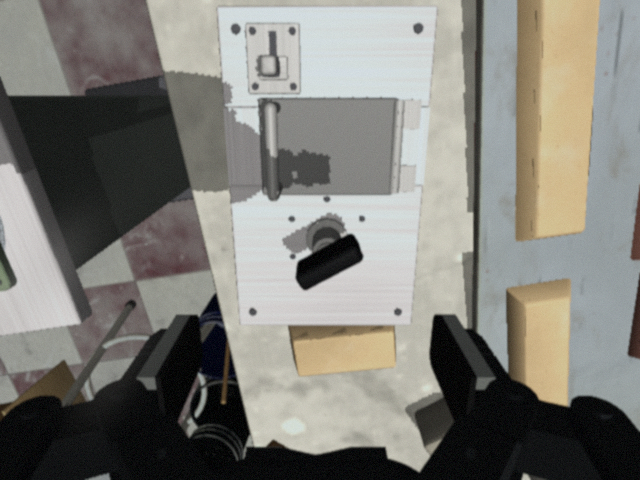

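The knob (330,262) has turned 60° clockwise and sits at its pip, with the bar axis measured at 60.1°. Next I'll grip the lid bar and tug.

```bash
cat >> h.py <<'E'
BX,BY=-45.9,29.3; HX=BX+105
def lidpose(th,tilt=0.,up=7.,dx=0):
    r=np.hypot(105,36);a=np.arctan2(36,105)+th
    R=C@Ry(tilt)@D
    g=w(HX-r*np.cos(a)+dx,BY,74+r*np.sin(a))
    return g-R[:,2]*up, R      # TCP sits 'up' behind bar along tool
E
python3 - <<'E'
from h import *
P,R=lidpose(0)
ctrl.gripper_to(50)
ctrl.move_ptp(P+[0,0,60],R)
print(ctrl.move_l(P,vel=80,threshold=8)); f0=st()["force"]
ctrl.gripper_to(3,40);s=st();print(s["grip_width"],s["eef_pos"]-P,s["force"]-f0,s["t"])
f0=s["force"]
P1,_=lidpose(.10)
print(ctrl.move_l(P1,vel=15,threshold=12));s=st();print(s["eef_pos"]-P,P1-P,s["force"]-f0,s["grip_width"],s["t"])
p,d=optics.grab_frame("wrist");cv2.imwrite("pics/w3.png",p[:,:,::-1])
E
```

```text
False
8.511085869194918 [-0.21331651  0.05602849  0.27765098] [-1.55711522  0.37780876  2.94876193] 11.1833
False
[ 3.43994662 -0.55125927 10.10657162] [ 4.06363891 -0.67038931 10.3026587 ] [-1.52398     1.12461945 -5.43169602] 8.151488224617133 12.075
```

View pics/w3.png

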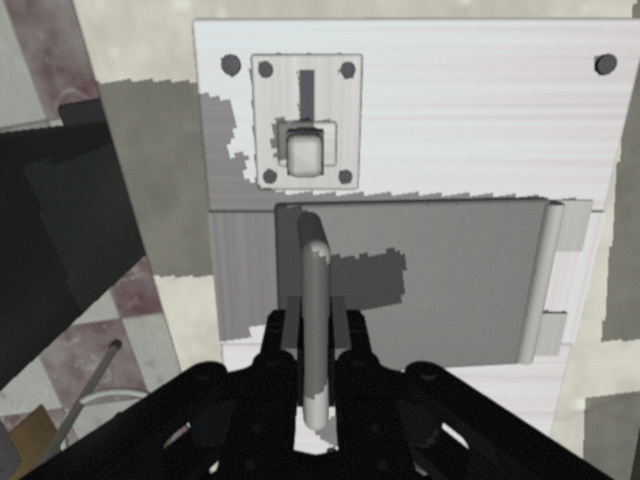

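The tug met only 5 N over 10 mm, which suggests the lid is free. I'll confirm that the lid itself rose using depth of the plate in this view (lid around (400,280), thumb piece at (305,155) untouched).

Run:
```python
from h import *
s=st();p,d=optics.grab_frame("wrist");Lc=(cloud("wrist",d,s)-O)@C
m=(Lc[...,1]>30)&(Lc[...,1]<66)&(Lc[...,0]>-35)&(Lc[...,0]<50)&(Lc[...,2]>60)&(Lc[...,2]<100)
q=Lc[m];k=np.polyfit(q[:,0],q[:,2],1);print(len(q),k,np.degrees(np.arctan(k[0])))
m=(Lc[...,1]>110)&(Lc[...,1]<135)&(Lc[...,0]>-60)&(Lc[...,0]<70)&(Lc[...,2]>55);q=Lc[m];print(np.polyfit(q[:,0],q[:,2],1),s["force"])
```

```text
14822 [-0.08721666 82.96126184] -4.984533328374384
[-0.31225788 81.9136442 ] [-3.06941778  1.42944035 -3.03274326]
```

The lid plate slopes 0.087 rad, about 10 mm of rise at the bar. That is well beyond the 2–4 mm a caught lid allows, so it isn't caught and I'll leave the catch alone. Next I'll raise the lid along its arc.

Run:
```python
from h import *
for th in np.arange(.2,1.01,.1):
    P,R=lidpose(th,tilt=.6*(th-.1))
    hit=ctrl.move_l(P,R,vel=40,threshold=25);s=st();print(round(th,2),hit,np.round(s["eef_pos"]-P,1),np.round(s["force"],1),round(s["grip_width"],1),round(s["t"],1))
    if hit or np.linalg.norm(s["force"])>25: break
s=st();p,d=optics.grab_frame("wrist");cv2.imwrite("pics/w4.png",p[:,:,::-1])
Lc=(cloud("wrist",d,s)-O)@C;np.save("L4.npy",Lc)
p,d=optics.grab_frame("scene");cv2.imwrite("pics/s4.png",p[:,:,::-1])
```

```text
0.2 False [-0.8  0.2 -0.3] [-5.   0.1 -1.9] 8.5 12.6
0.3 False [-0.8  0.2 -0. ] [-6.5  1.3 -1.1] 8.3 13.0
0.4 False [-0.8  0.2  0.3] [-7.   2.4  1.6] 8.3 13.5
0.5 False [-0.7  0.2  0.7] [-7.3  1.2  2.2] 8.5 13.9
0.6 False [-0.9  0.2  0.7] [-7.5  2.   3. ] 8.3 14.3
0.7 False [-0.6  0.2  1.1] [-8.1  1.1  3.8] 8.4 14.8
0.8 False [-0.2  0.1  1.6] [-7.1  1.2  4.4] 8.4 15.2
0.9 False [0.3 0.  1.9] [-6.2  2.2  5.8] 8.7 15.6
1.0 False [ 0.6 -0.   2.2] [-6.4  1.7  6.2] 8.3 16.1
```

View pics/w4.png

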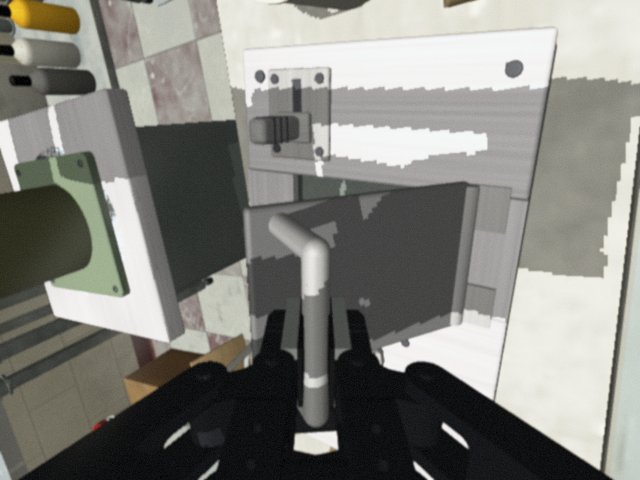

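View pics/s4.png

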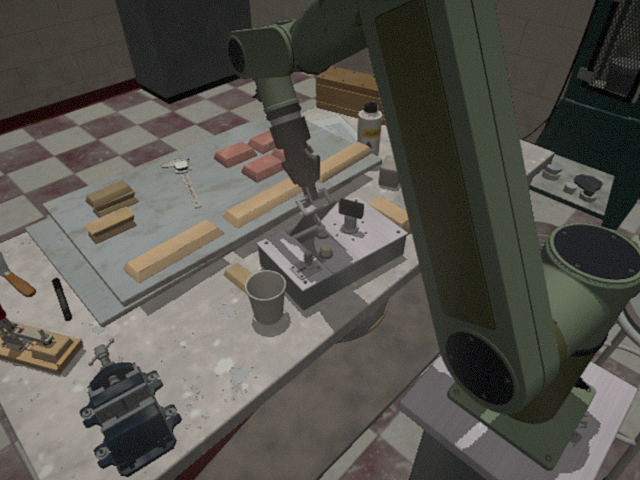

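The lid plate (360,270 in the wrist view) is standing up with its bar in the jaws. In the scene view the hatch opening shows at (322,248), and the cup and the other loose items haven't moved. I'll check the lid angle and the knob once more.

Run:
```python
from h import *
L=np.load("L4.npy")[210:290,335:440].reshape(-1,3);c=L-np.median(L,0);k=np.linalg.svd(c-c.mean(0),full_matrices=False)[2][2];print("lid normal",k,np.arctan2(abs(k[0]),abs(k[2])))
ctrl.hold(.5);s=st();print(s["force"],s["qvel"].max(),s["grip_width"],s["t"])
a=cv2.imread("pics/scene0.png");p,d=optics.grab_frame("scene");b=p[:,:,::-1]
cut=lambda i:cv2.resize(i[180:320,220:430],None,fx=1.9,fy=2.5)
cv2.imwrite("pics/cmp.png",np.hstack([cut(a),cut(b)]))
D=cloud("scene",d);Q=(D-O)@C
m=(abs(Q[...,0])<40)&(abs(Q[...,1]+55)<40)&(Q[...,2]>141)&(Q[...,2]<152);q=Q[m][:,:2];e,v=np.linalg.eigh(np.cov(q.T));print(len(q),np.degrees(np.arctan2(v[0,1],v[1,1])))
```

```text
lid normal [ 0.8754164  -0.19424453  0.44262308] 1.1026673447366007
[-5.83170213  1.21526953  5.73429124] 0.0007360715423052632 8.4821792854346 16.675
139 -121.41970369581297
```

View pics/cmp.png

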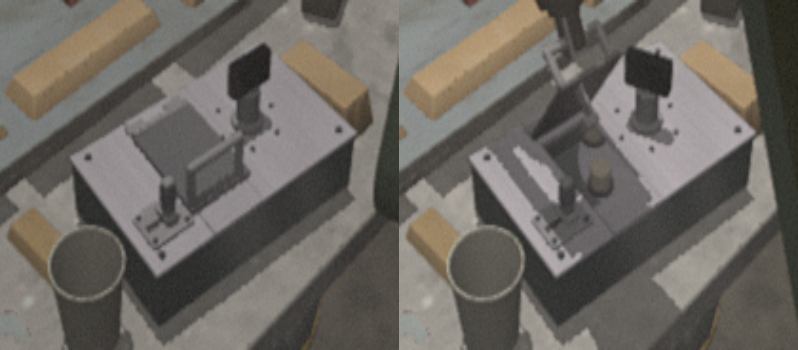

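The before/after crop shows the lid open, the sample under the hatch, the knob turned, and the cup, bar and wedge in place. The arm is holding steady, so I'll hand it in.

```bash
python3 -c "
from h import *
ctrl.finish_job();print(st()['t'])"
```

```text
the job is handed in; nothing more can be done
the job is handed in; nothing more can be done
```

I turned the carousel one position clockwise, raised the hatch lid well past half-way, and handed the job in with the gripper still holding it up. It took about 17 s of the 59 s allowed.

- **Knob:** after release it measured 60.1° clockwise from the wrist camera. A last look from the scene camera gave about 61.4°, from few points. Both are within the detent's range.
- **Tug:** the lid rose about 10 mm at the bar with only about 5 N. A caught lid would have stopped at 2–4 mm, so it was free and I didn't touch the catch.
- **Lid:** I raised it along its arc to a commanded 1.0 rad; half-way is 0.65. A rough depth fit of the lid plate gave 1.10 rad. That disagrees by 0.1, and its normal was tilted sideways, so treat it as approximate.
- **Holding and surroundings:** the arm was steady with about 8 N on the tool. The before/after pictures show the cup, small bar and wedge where they were.
- **Unexplained readings:** the wrist torque briefly read 1.55 Nm as the knob left its detent, far above the 0.2 Nm expected. The knob still ended in position. I also fitted the deck as a reference for the lid slope, but that fit was spoiled by stray points, so I didn't use it.

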